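Purge the dust collector and hold its hatch shut

ROBOT

A 6-joint arm with a two-finger parallel gripper is mounted at the origin on the work surface. World frame = base frame: x ahead of the robot, y to its left, z up, the work surface at z = 0. Lengths are in m, angles in rad, forces in N, time in s.
With the tool pointing down it reaches from about 0.425 to 1.125 m from the base axis. Payload 14.9 kg.
Tool frame: the origin (TCP) lies on the centre line of the jaws, within the pads' length; the fingertips stand 19 mm ahead of it and the grasp point (between the pads) is the TCP (robot.nose_length is the distance from the TCP to the fingertips, in m); z points along the fingers, y is the line along which they close (so a half turn about z gives the same grasp; the last joint's range is limited). The gripper opens to 91 mm and grips with 3 to 60 N. Pads are 32 mm wide; open, the fingers measure 118 mm over their backs; the gripper's body (76 mm by 178 mm) begins 60 mm behind the grasp point.
Start: joints at [1.313, 0.379, 1.734, -0, 1.028, -0.033], TCP at [0.156, 0.682, 0.233] pointing down, gripper open.
Joint ranges: [-2.77, 2.77], [-0.74, 2.19], [0, 2.66], [-1.06, 4.2], [0.31, 2.87], [-3.08, 3.08]. Speed limits (rad/s): [1.89, 1.89, 2.39, 3.14, 3.14, 3.14].

INTERFACE

Orientations are given as a rotation vector (axis times angle).
In Python, from plant import robot, read_camera, workorder, cut_out, landmark_of gives the robot as it stands. The module is installed in compiled form; this text tells all that it offers.
- The arm moves only by the tool arm_command, never from a script. Its argument "plan" is a list of rows, each an object with "dr": the turn, a rotation vector about the tool's x, y, z in degrees, a list of three; "travel": the shift along the tool's x, y, z in mm, a list of three; "jaw": the opening, from -1 (shut) to 1 (fully open). In form: [{"dr": [ax, ay, az], "travel": [dx, dy, dz], "jaw": jaw}, ...]. A call has 1 to 12 rows; each row is the pose to reach, as a shift and turn from the pose commanded when the call began, along the tool's axes at that moment; what a row does not reach only later rows make up. A row lasts 1/8 s, in which the tool goes at most 62.5 mm and 10.7 degrees, less where a joint would pass 70% of its speed; a pose out of reach is approached as far as the arm can. A call with a gripper value outside its range is refused whole. The fingers move at their own pace and stop on an object; "squeeze" is the grip in N (left out, the last holds). Time passes only in rows, so rows that repeat a pose let the fingers close. It gives the time, the measured TCP pose, the force, the opening and the grip force at its end, in the units of the state.
- robot.get_state(): the state, without advancing time (a new reading comes with each control period).
- read_camera(name): name is "scene" or "top"; returns a dict with "color" (400x640x3 uint8, red, green, blue), "fx", "fy", "cx", "cy" (pixels), "camera_from_world" (4x4, takes a point from world to camera coordinates). Camera axes: x right, y up, looking along -z (the intrinsics and any distortion apply to the point x, -y, -z); pixel columns grow to the right and rows downward; lengths in m; the calibration is good to about 2 mm. A picture is of the moment at which its call begins. There is no depth.
- workorder.job_done(): hands the job in; it is judged then, once.
Trained networks look in a picture, given as the dict that the camera call returned (one of the last four; its "shot" number tells which), for a name from the list of things; names that differ only in an ending like _2 or _b are one class to them, and where a whole thing is asked for, a point or a joint stands for the part that bears it (a point fixed in the world has none). Each returns a list of dicts, best first, with "score" (0 to 1); they miss things now and then, are a little off and sometimes report something else, mostly with a low value. They report only what shows in the picture. A call takes as long as a camera call. They do not tell look-alikes from the thing itself.
- cut_out(picture, target): "pixels" (400x640 bool, what is visible of it) and "at" ([column, row] in pixels, amid what is visible of it).
- landmark_of(picture, target): "at" ([column, row] in pixels: a listed point, or the origin of a listed thing).
The state is a dict: "clock": time; "qpos": joint angles; "dq": joint speeds; "joint_efforts": joint torques, N m; "eef_pos": TCP position; "eef_rot": TCP orientation; "force": force on the tool from outside, world axes, zero at the start; "ft_torque": the same for the moment, N m; "grip_width": finger opening in m; "grasp_force": force on a finger pad.
Only numpy, scipy, OpenCV 4.12 (cv2) and the standard library are available. Lean on these libraries where they do the work, as an engineer would, in place of code of your own. Each camera call takes 0.05 s, during which the arm holds its last target. There are 200 camera calls.

TASK

Finish the service of the jeweller's dust collector: first press the blow-back pedal down to its stop and let it spring back up. Then turn the winged quarter-turn fastener on the collector's sprung-up hatch clockwise until its slot lines up with the two dark marks on the hatch, let go of it, and press the hatch fully shut against its frame with the fingers. Keep holding it down: finish with the gripper still pressing the hatch shut, and leave the dish, the ring and the jar where they are.

Things in the scene. Friction and masses are not known exactly. Their poses are not given: they have to be found in the camera images.
- collector: Dust collector, fixed to the bench: grey box 220 x 180 mm (x, y), 85 mm high, with an aluminium frame round its open top, covered by the hatch. Origin at the centre of its underside; its +x axis points to the hatch's hinge, its -x axis to the hatch's free edge (roughly towards the robot).
- hatch (a joint): Angle of the hatch (rad): 0 = shut flat on the frame's rubber gasket (end stop, slightly soft), 0.13 = fully sprung up (as found). Aluminium plate 165 x 150 x 6 mm, hinged 80 mm towards +x of the collector's origin, underside 85 mm above the bench when shut. Spring: at hatch_press about 3 N start to move it, about 10 N keep it shut. Unless the fastener is aligned, its blade below the plate strikes the frame at about 0.09 rad.
- hatch_press (a point): Point on the top face of the hatch where there is bare plate to press on: 130 mm from the hinge and 65 mm from the fastener's axis (on the collector's -y side of it). It moves with the hatch: 91 mm above the bench when shut, 17 mm higher when sprung up. Its axes are the hatch's (z is the plate's upward normal).
- fastener (a joint): Angle of the fastener (rad), counter-clockwise positive seen from above: 0 = its slot lies on the line through the two marks, that is along the collector's y axis. Starts between 0.9 and 1.4, so it must be turned clockwise by that much; it turns on past 0 without a stop there (range -0.5 to 1.65) and stays where it is left (friction torque about 0.04 N m).
- fastener_top (a point): Centre of the top of the fastener's wing, on the turning axis. Wing: dark steel bar 36 mm long (this point's y axis), 10 mm wide (x axis), slot along its top, top 34 mm above the hatch's face, on a 40 mm disc 4 mm thick. Grip it across the 10 mm from above. The marks are dark lines 12 mm long on the hatch, 30 mm either side of the axis. Tilts with the hatch (0.13 rad when up).
- pedal_base: Base plate of the blow-back pedal, fixed to the bench on the left or the right of the collector: 140 x 85 x 10 mm, with two cheeks at its +x end that carry the pedal's hinge (28 mm above the bench, 50 mm towards +x of the origin). Origin at the centre of its underside; -x points roughly to the robot.
- pedal (a joint): Angle of the pedal (rad): 0 = up (as found), 0.28 = down on its slightly soft rubber stop, where its plate is level. A spring returns it: about 3 N on pedal_pad start to move it and about 7 N hold it on the stop.
- pedal_pad (a point): Where to press the pedal: on the top of its ribbed steel plate (100 x 65 x 6 mm), 80 mm from the hinge, 20 mm from its free end. About 53 mm above the bench when up, 31 mm when down on the stop.
- dish: Bystander, loose: white dish, 90 mm wide, 32 mm high; it stands on the other side of the collector from the pedal. Origin under its centre. Leave it where it is.
- ring: Bystander, loose: brass finger ring lying flat, 23 mm wide, 6 mm high. Origin under its centre. Leave it where it is.
- jar: Bystander, loose: small glass jar with steel cap, 48 mm wide, 60 mm high. Origin under its centre. Leave it where it is.
Not all that is in view belongs to the job. Leave any red look-alike of the pedal_base alone.

How it is judged:
On the way, in this order (a step that is already met when the one before it is completed fails the run):
1. the pedal is pressed down to its stop (value of joint pedal above 0.25 rad), for 0.1 s.
2. the fastener's slot is in line with the marks, the fingers have let go of it, and the pedal is back up (value of joint fastener between -0.17 and 0.17 rad and contact force between the fingers and fastener below 0.1 N and value of joint pedal below 0.06 rad), for 0.2 s.
3. the fingers press the hatch shut (value of joint hatch below 0.016 rad and contact force between the fingers and hatch above 4 N), for 0.3 s.
At the end, for the whole second after the job is handed in: The fingers press on the hatch with more than 4 N and it lies within 0.016 rad of shut, the fastener's slot is within 0.17 rad of the marks, and the pedal is back up (below 0.06 rad) (all of step 3 and value of joint fastener between -0.17 and 0.17 rad and value of joint pedal below 0.06 rad); the arm keeps its last pose, push and grip.
It fails at once if the dish, the ring or the jar is moved by more than 30 mm (distance of any of dish, ring, jar from where it was at the start of the episode above 0.03 m).
It also fails if it takes over 72 s, if anything falls off the work surface, if the arm or the gripper's body presses on something with over 40 N, if the wrist force passes 120 N, or if a joint passes its speed limit or range.

## Working session

There is one attempt and no reset: what is moved stays moved. The work goes in short steps, Python scripts to look and compute and a tool call to move; the robot and the scene stay as the last step left them, time stands still between calls to the robot, and variables do not carry over. Pictures are saved under pics/ and viewed, at most 10 in all, crops included, and the job is handed in when it is done.

Besides the shell and the picture viewer there is one more tool, called after "Call:" in YAML: its name, and indented under it one key for each argument. arm_command: Moves the arm, as the interface text tells. Its arguments: {"type":"object","properties":{"plan":{"type":"array","items":{"type":"object","properties":{"dr":{"type":"array","items":{"type":"number"}},"travel":{"type":"array","items":{"type":"number"}},"jaw":{"type":"number"}}}},"squeeze":{"type":"number"}},"required":["plan"]}

```bash
mkdir -p pics
cat > h.py <<'E'
import numpy as np, cv2
from plant import robot, read_camera, workorder, cut_out, landmark_of
def P(c):
    M=np.array(c["camera_from_world"]); F=np.diag([1,-1,-1,1.])@M
    K=np.array([[c["fx"],0,c["cx"]],[0,c["fy"],c["cy"]],[0,0,1]])
    return K@F[:3]
def tri(cs,pts):
    X=cv2.triangulatePoints(P(cs[0]),P(cs[1]),np.float64(pts[0]).reshape(2,1),np.float64(pts[1]).reshape(2,1))
    X=(X[:3]/X[3]).ravel(); e=[np.linalg.norm(proj(c,X)-p) for c,p in zip(cs,pts)]
    return X,e
def proj(c,X):
    q=P(c)@np.append(X,1); return q[:2]/q[2]
def atz(c,p,z):
    A=P(c); H=np.c_[A[:,0],A[:,1],A[:,2]*z+A[:,3]]
    q=np.linalg.solve(H,[p[0],p[1],1]); return q[:2]/q[2]
E
python3 - <<'E'
from h import *
np.set_printoptions(precision=4,suppress=True)
s,t=read_camera("scene"),read_camera("top")
print({k:v for k,v in s.items() if k not in("color",)}.keys())
for n,c in(("scene",s),("top",t)): cv2.imwrite(f"pics/{n}0.png",c["color"][:,:,::-1])
for n in["collector","hatch_press","fastener_top","pedal_base","pedal_pad","dish","ring","jar"]:
    a,b=landmark_of(s,n),landmark_of(t,n)
    print(n,[(np.round(x["at"]),round(x["score"],2)) for x in a[:3]],[(np.round(x["at"]),round(x["score"],2)) for x in b[:3]])
    for x in a[:2]:
        for y in b[:2]:
            X,e=tri([s,t],[x["at"],y["at"]]); print("   ",X,np.round(e,1))
st=robot.get_state();print(st["eef_pos"],st["eef_rot"],st["force"],st["grip_width"])
E
```

```text
dict_keys(['fx', 'fy', 'cx', 'cy', 'camera_from_world', 'shot'])
collector [(array([349., 240.]), 0.82)] [(array([302., 172.]), 0.92)]
    [ 0.5706  0.0417 -0.0096] [0.9 0.6]
hatch_press [(array([334., 207.]), 0.8)] [(array([317., 176.]), 0.73), (array([447., 189.]), 0.26)]
    [ 0.5417 -0.0063  0.1186] [0.4 0.3]
    [ 0.5689 -0.2823  0.3045] [73.6 39.5]
fastener_top [(array([345., 186.]), 0.63)] []
pedal_base [(array([313., 313.]), 0.96), (array([232., 295.]), 0.84), (array([219., 236.]), 0.77)] [(array([389., 147.]), 0.89), (array([376., 261.]), 0.67), (array([418., 208.]), 0.61)]
    [ 0.653  -0.232   0.0046] [0.2 0.1]
    [ 0.3923 -0.1637 -0.2406] [54.3 33.5]
    [ 0.5978 -0.2785  0.0851] [47.4 24. ]
    [ 0.2973 -0.2084 -0.2094] [6.4 3.9]
pedal_pad [(array([212., 222.]), 0.76), (array([303., 294.]), 0.64), (array([222., 275.]), 0.56)] [(array([420., 212.]), 0.92), (array([380., 272.]), 0.88), (array([391., 152.]), 0.79)]
    [ 0.4296 -0.2895  0.1861] [3.7 2.1]
    [ 0.2663 -0.1936  0.0499] [0.9 0.6]
    [ 0.5159 -0.2814  0.0275] [50.3 27. ]
    [ 0.3557 -0.168  -0.1708] [55.6 34.8]
dish [(array([366., 188.]), 0.9)] [(array([223., 200.]), 0.95)]
    [0.4763 0.2811 0.013 ] [0.5 0.4]
ring [(array([212., 336.]), 0.6)] [(array([448., 188.]), 0.57)]
    [ 0.5235 -0.4134  0.01  ] [2.1 1. ]
jar [(array([398., 175.]), 0.63)] [(array([173., 190.]), 0.83)]
    [0.5108 0.4426 0.0024] [1.3 1.1]
[0.156  0.6824 0.2329] [-0.3524 -3.1218  0.0001] [ 0.5207  0.2758 -1.1159] 0.09100745768489968
```

View pics/scene0.png

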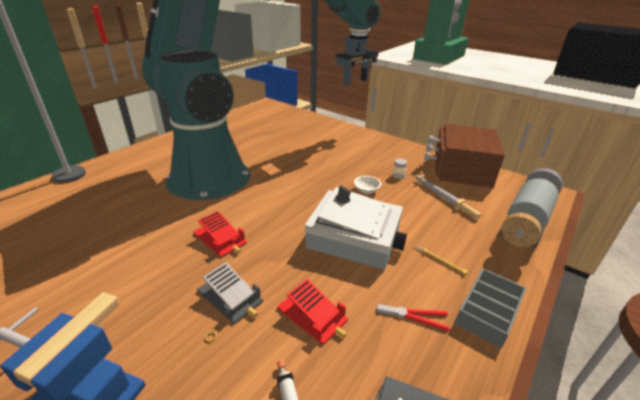

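View pics/top0.png

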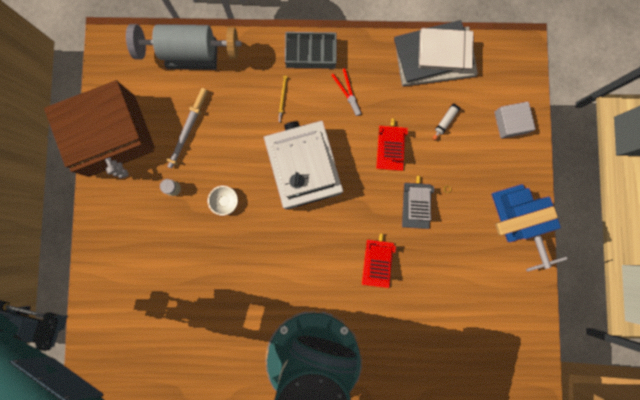

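The scene shows the grey pedal at scene (230,292) / top (418,205), between two red look-alikes. The collector is at scene (355,225) / top (302,165), with the fastener near scene (343,193) / top (297,180). Next I'll refine these positions.

Run:
```python
from h import *
np.set_printoptions(precision=4,suppress=True)
s,t=read_camera("scene"),read_camera("top")
def pk(c,n,p):
    l=landmark_of(c,n); l=[x for x in l if np.linalg.norm(np.array(x["at"])-p)<18]
    return l[0]["at"] if l else None
for n,p,q in[("pedal_base",(232,295),(418,208)),("pedal_pad",(222,275),(420,212)),("hatch_press",(334,207),(317,176)),("collector",(349,240),(302,172)),("fastener_top",(345,186),(297,180))]:
    a,b=pk(s,n,p),pk(t,n,q); print(n,a,b, tri([s,t],[a,b]) if a is not None and b is not None else '')
for n in["hatch","fastener","collector","pedal","pedal_base"]:
  for nm,c in(("s",s),("t",t)):
    for x in cut_out(c,n)[:4]:
        m=x["pixels"].astype(np.uint8); r=cv2.minAreaRect(cv2.findNonZero(m)); print(n,nm,round(x["score"],2),np.round(x["at"]),np.round(r[0],1),np.round(r[1],1),round(r[2],1))
        if nm=="t":
            z={"hatch":.1,"fastener":.12,"collector":.085,"pedal":.045,"pedal_base":.01}[n]
            print("   ",np.array([atz(c,k,z) for k in cv2.boxPoints(r)]).tolist() if n!="fastener" else atz(c,x["at"],z))
A=cv2.resize(s["color"][165:225,300:380],None,fx=7,fy=7,interpolation=2)[:,:,::-1]
B=cv2.resize(t["color"][150:210,260:340],None,fx=7,fy=7,interpolation=2)[:,:,::-1]
cv2.imwrite("pics/cs.png",A);cv2.imwrite("pics/ct.png",B)
```

```text
pedal_base [230.1, 295.5] [417.3, 204.4] (array([ 0.4721, -0.317 ,  0.0089]), [np.float64(1.1000468520569195), np.float64(0.5802374841294473)])
pedal_pad [221.1, 274.7] [420.8, 210.1] (array([ 0.4501, -0.3156,  0.0608]), [np.float64(0.7993860199385124), np.float64(0.43131512842078323)])
hatch_press [334.9, 212.6] [317.6, 174.9] (array([ 0.5455, -0.0076,  0.104 ]), [np.float64(0.29241563133604215), np.float64(0.18558593678153726)])
collector [353.1, 237.8] [301.6, 170.0] (array([0.5773, 0.043 , 0.0018]), [np.float64(0.6666008501492855), np.float64(0.42172182567819433)])
fastener_top [347.8, 192.2] [297.5, 177.1] (array([0.5373, 0.0516, 0.1341]), [np.float64(2.47495345179279), np.float64(1.6632828329583271)])
hatch s 0.56 [356. 209.] [354.9 211.6] [67.8 38.6] 21.8
hatch t 0.58 [302. 161.] [302.4 162.4] [56.2 52.1] 74.4
    [[0.6401014001851366, 0.1327852324130385], [0.6837412596811874, -0.013486294760939582], [0.5241124179555092, -0.0589100804904196], [0.4816246120766613, 0.08589812589673881]]
fastener s 0.65 [231. 283.] [227.6 283.9] [41.2 29.7] 50.2
fastener s 0.47 [341. 195.] [343. 
[... 1474 characters left out ...]
1. 147.] [391.5 144.4] [29.  50.9] 4.8
    [[0.5817928680981981, -0.18690854459185793], [0.7439612633427536, -0.20066956915787543], [0.7372849503369354, -0.29193712819014395], [0.5751705849027423, -0.2771625819056468]]
pedal_base t 0.77 [417. 205.] [417.5 202.5] [30.2 51. ] 2.0
    [[0.39893145700913196, -0.2685325399879711], [0.5578954348019358, -0.2753261788561896], [0.5556217155755325, -0.369693962031236], [0.39661216088828327, -0.3618628964093453]]
pedal_base t 0.77 [378. 264.] [378.7 260.2] [29.7 52.7] 6.8
    [[0.22406507217925817, -0.14280816708520366], [0.38333704066134605, -0.16208016014789178], [0.37330827038711273, -0.2530741429991936], [0.21416545709960214, -0.23278515622312956]]
```

View pics/cs.png

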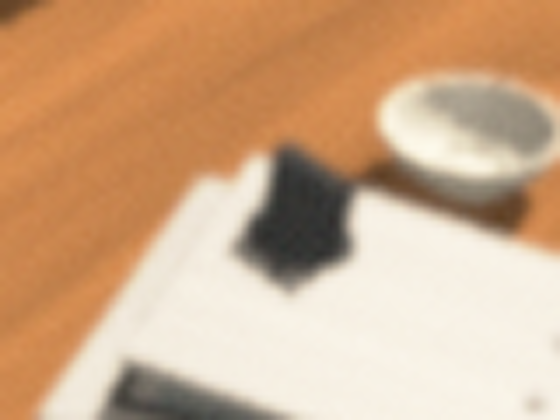

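View pics/ct.png

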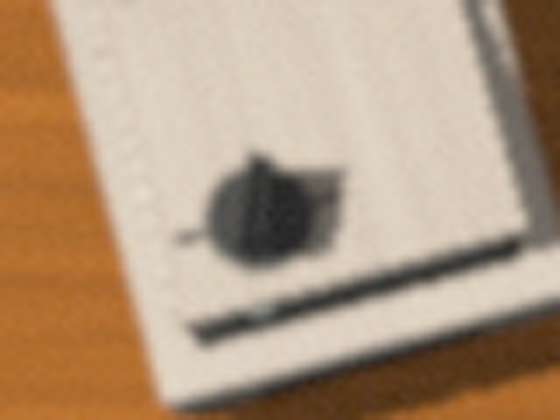

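```bash
cat >> h.py <<'E'
from scipy.spatial.transform import Rotation as R
def go(*wps):
    st=robot.get_state(); r=R.from_rotvec(st["eef_rot"]); p=np.array(st["eef_pos"])
    print("pos",p.round(4),"axes",r.as_matrix().round(3).tolist(),"F",np.round(st["force"],1),"w",round(st["grip_width"],4),"gf",st["grasp_force"],"t",st["clock"],"q",np.round(st["qpos"],2))
    for w in wps:
        t=r.inv().apply(np.array(w[0])-p)*1000
        d=np.degrees((r.inv()*w[1]).as_rotvec()) if len(w)>1 else np.zeros(3)
        print(w[0],"travel",t.round(1),"dr",d.round(1))
def tool(ydir,z=(0,0,-1)):
    z=np.array(z,float); z/=np.linalg.norm(z); y=np.array(ydir,float); y-=z*(y@z); y/=np.linalg.norm(y)
    return R.from_matrix(np.c_[np.cross(y,z),y,z])
E
python3 - <<'E'
from h import *
np.set_printoptions(precision=4,suppress=True)
s,t=read_camera("scene"),read_camera("top")
go(([.42,.5,.233],),([.55,.25,.233],),([.56,0,.233],),([.447,-.316,.15],),([.447,-.316,.085],))
print("disc top-view",atz(t,(297.1,180.7),.112),"lm top",atz(t,(297.5,177.1),.142),"mark",atz(t,(287.1,184),.107))
ps=0.28;cx=np.array([np.cos(ps),np.sin(ps),0]);cy=np.array([-np.sin(ps),np.cos(ps),0])
n=np.cos(.13)*np.array([0,0,1])+np.sin(.13)*cx; hx=np.cos(.13)*cx-np.sin(.13)*np.array([0,0,1])
base=np.array([.5273,.0548,.108])
for c,o,nm in((s,(300,165),'s'),(t,(260,150),'t')):
  f=lambda X:((proj(c,X)-o+.5)*7).round().astype(int).tolist()
  print(nm,"disc",[f(base+.004*n+.02*(np.cos(a)*hx+np.sin(a)*cy)) for a in np.arange(0,6.2,np.pi/4)],"marks",f(base+.03*cy),f(base-.03*cy))
  for ph in(.9,1.15,1.4):
    w=np.cos(ph)*cy-np.sin(ph)*hx; v=np.cross(n,w)
    print(ph,"top",[f(base+.034*n+a*.018*w+b*.005*v) for a,b in((1,1),(1,-1),(-1,-1),(-1,1))])
E
```

```text
pos [0.156  0.6824 0.2329] axes [[-0.975, 0.223, -0.0], [0.223, 0.975, -0.0], [-0.0, -0.0, -1.0]] F [-0.6  0.1  0.9] w 0.0909 gf 0.0 t 2.1 q [ 1.31  0.38  1.73 -0.    1.03 -0.03]
[0.42, 0.5, 0.233] travel [-298.  -119.    -0.1] dr [0. 0. 0.]
[0.55, 0.25, 0.233] travel [-480.4 -333.7   -0.1] dr [0. 0. 0.]
[0.56, 0, 0.233] travel [-545.9 -575.2   -0.1] dr [0. 0. 0.]
[0.447, -0.316, 0.15] travel [-506.2 -908.4   83. ] dr [0. 0. 0.]
[0.447, -0.316, 0.085] travel [-506.2 -908.4  148. ] dr [0. 0. 0.]
disc top-view [0.5264 0.0508] lm top [0.5322 0.0484] mark [0.5172 0.0797]
s disc [[350, 248], [347, 224], [318, 205], [280, 201], [255, 214], [257, 238], [286, 257], [325, 261]] marks [324, 201] [276, 279]
0.9 top [[281, 146], [302, 141], [352, 193], [331, 198]]
1.15 top [[274, 150], [291, 142], [359, 188], [342, 197]]
1.4 top [[270, 156], [282, 145], [363, 182], [351, 194]]
t disc [[241, 170], [211, 192], [206, 228], [229, 256], [266, 260], [295, 238], [300, 202], [278, 174]] marks [183, 237] [324, 198]
0.9 top [[240, 240], [218, 230], [254, 150], [276, 160]]
1.15 top [[252, 240], [227, 236], [242, 150], [267, 154]]
1.4 top [[263, 237], [239, 239], [231, 153], [256, 151]]
```

Call:
arm_command:
  plan:
    - {"dr": [0, 0, 0], "travel": [-298, -119, 0], "jaw": -1}
    - {"dr": [0, 0, 0], "travel": [-298, -119, 0], "jaw": -1}
    - {"dr": [0, 0, 0], "travel": [-298, -119, 0], "jaw": -1}
    - {"dr": [0, 0, 0], "travel": [-298, -119, 0], "jaw": -1}
    - {"dr": [0, 0, 0], "travel": [-298, -119, 0], "jaw": -1}
    - {"dr": [0, 0, 0], "travel": [-298, -119, 0], "jaw": -1}
    - {"dr": [0, 0, 0], "travel": [-480, -334, 0], "jaw": -1}
    - {"dr": [0, 0, 0], "travel": [-480, -334, 0], "jaw": -1}
    - {"dr": [0, 0, 0], "travel": [-480, -334, 0], "jaw": -1}
    - {"dr": [0, 0, 0], "travel": [-480, -334, 0], "jaw": -1}
    - {"dr": [0, 0, 0], "travel": [-480, -334, 0], "jaw": -1}
    - {"dr": [0, 0, 0], "travel": [-480, -334, 0], "jaw": -1}
  squeeze: 20

```text
clock: 3.6
eef_pos: [0.55, 0.2488, 0.233]
eef_rot: [0.356, 3.121, 0.0]
force: [-0.3, 0.2, 0.9]
grip_width: 0.0003
grasp_force: 0.0
```

Run:
```python
from h import *
go(([.56,0,.233],),([.447,-.316,.18],),([.447,-.316,.09],))
```

```text
pos [0.55   0.2488 0.233 ] axes [[-0.974, 0.225, 0.0], [0.225, 0.974, 0.0], [-0.0, 0.0, -1.0]] F [-0.3  0.2  0.9] w 0.0003 gf 0.0 t 3.6 q [ 0.39  0.23  1.93  0.    0.98 -0.96]
[0.56, 0, 0.233] travel [ -65.7 -240.2    0. ] dr [0. 0. 0.]
[0.447, -0.316, 0.18] travel [ -26.6 -573.5   53. ] dr [0. 0. 0.]
[0.447, -0.316, 0.09] travel [ -26.6 -573.5  143. ] dr [0. 0. 0.]
```

Call:
arm_command:
  plan:
    - {"dr": [0, 0, 0], "travel": [-66, -240, 0], "jaw": -1}
    - {"dr": [0, 0, 0], "travel": [-66, -240, 0], "jaw": -1}
    - {"dr": [0, 0, 0], "travel": [-66, -240, 0], "jaw": -1}
    - {"dr": [0, 0, 0], "travel": [-66, -240, 0], "jaw": -1}
    - {"dr": [0, 0, 0], "travel": [-27, -573, 53], "jaw": -1}
    - {"dr": [0, 0, 0], "travel": [-27, -573, 53], "jaw": -1}
    - {"dr": [0, 0, 0], "travel": [-27, -573, 53], "jaw": -1}
    - {"dr": [0, 0, 0], "travel": [-27, -573, 53], "jaw": -1}
    - {"dr": [0, 0, 0], "travel": [-27, -573, 53], "jaw": -1}
    - {"dr": [0, 0, 0], "travel": [-27, -573, 53], "jaw": -1}
    - {"dr": [0, 0, 0], "travel": [-27, -573, 120], "jaw": -1}
    - {"dr": [0, 0, 0], "travel": [-27, -573, 143], "jaw": -1}

```text
clock: 5.1
eef_pos: [0.4477, -0.3132, 0.0875]
eef_rot: [-0.352, -3.12, -0.002]
force: [0.0, 0.3, -0.1]
grip_width: 0.0005
grasp_force: 0.0
```

Run:
```python
from h import *
go(([.447,-.316,.05],))
s,t=read_camera("scene"),read_camera("top")
A=cv2.resize(s["color"][240:340,160:280],None,fx=5,fy=5,interpolation=2)[:,:,::-1]
cv2.imwrite("pics/ped.png",A)
```

```text
pos [ 0.4477 -0.3132  0.0875] axes [[-0.975, 0.223, -0.002], [0.223, 0.975, 0.002], [0.002, 0.001, -1.0]] F [ 0.   0.3 -0.1] w 0.0005 gf 0.0 t 5.1 q [-0.65  0.37  2.09  0.    0.68 -2.  ]
[0.447, -0.316, 0.05] travel [-0.  -3.  37.5] dr [0. 0. 0.]
```

View pics/ped.png

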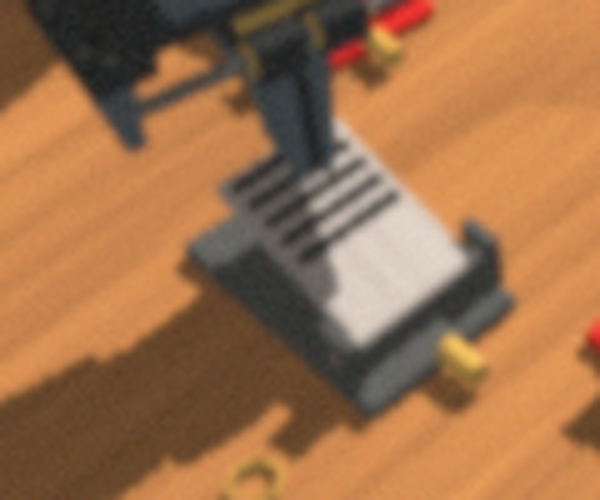

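The closed fingers stand over the ribbed end of the grey pedal (tip at crop 315,165), and the ring is well clear at (255,480). I'll press straight down.

Call:
arm_command:
  plan:
    - {"dr": [0, 0, 0], "travel": [0, -3, 20], "jaw": -1}
    - {"dr": [0, 0, 0], "travel": [0, -3, 30], "jaw": -1}
    - {"dr": [0, 0, 0], "travel": [0, -3, 36], "jaw": -1}
    - {"dr": [0, 0, 0], "travel": [0, -3, 39], "jaw": -1}
    - {"dr": [0, 0, 0], "travel": [0, -3, 39], "jaw": -1}
    - {"dr": [0, 0, 0], "travel": [0, -3, 39], "jaw": -1}

```text
clock: 5.95
eef_pos: [0.4473, -0.3177, 0.0513]
eef_rot: [-0.352, -3.121, -0.0]
force: [-5.2, 0.7, 5.9]
grip_width: 0.0005
grasp_force: 3.1
```

Call:
arm_command:
  plan:
    - {"dr": [0, 0, 0], "travel": [0, 0, 3], "jaw": -1}
    - {"dr": [0, 0, 0], "travel": [0, 0, 5], "jaw": -1}
    - {"dr": [0, 0, 0], "travel": [0, 0, 5], "jaw": -1}
    - {"dr": [0, 0, 0], "travel": [0, 0, 5], "jaw": -1}

```text
clock: 6.45
eef_pos: [0.4476, -0.318, 0.0494]
eef_rot: [-0.352, -3.121, -0.0]
force: [-25.6, 14.4, 76.5]
grip_width: 0.0004
grasp_force: 38.2
```

Call:
arm_command:
  plan:
    - {"dr": [0, 0, 0], "travel": [0, 0, -15], "jaw": -1}
    - {"dr": [0, 0, 0], "travel": [0, 0, -50], "jaw": -1}
    - {"dr": [0, 0, 0], "travel": [0, 0, -100], "jaw": -1}
    - {"dr": [0, 0, 0], "travel": [0, 0, -150], "jaw": -1}
    - {"dr": [0, 0, 0], "travel": [0, 0, -190], "jaw": -1}
    - {"dr": [0, 0, 0], "travel": [0, 0, -190], "jaw": -1}

```text
clock: 7.2
eef_pos: [0.4489, -0.3187, 0.2394]
eef_rot: [0.352, 3.116, -0.005]
force: [-0.5, -0.1, -0.1]
grip_width: 0.0006
grasp_force: 0.0
```

```bash
cat >> h.py <<'E'
ps=0.28;cx=np.array([np.cos(ps),np.sin(ps),0]);cy=np.array([-np.sin(ps),np.cos(ps),0]);ez=np.array([0,0,1.])
n=np.cos(.13)*ez+np.sin(.13)*cx; hx=np.cos(.13)*cx-np.sin(.13)*ez
base=np.array([.527,.053,.108])
def fast(ph,h):
    w=np.cos(ph)*cy-np.sin(ph)*hx
    return (base+h*n, tool(-np.cross(n,w),-n))
E
python3 - <<'E'
from h import *
go(([.52,-.1,.24],),fast(1.1,.12),fast(1.1,.027))
print(fast(1.1,.027)[1].as_matrix())
s=read_camera("scene")
cv2.imwrite("pics/ped2.png",cv2.resize(s["color"][165:340,160:400],None,fx=3,fy=3,interpolation=2)[:,:,::-1])
E
```

```text
pos [ 0.4489 -0.3187  0.2394] axes [[-0.975, 0.223, 0.005], [0.223, 0.975, -0.004], [-0.006, -0.002, -1.0]] F [-0.5 -0.1 -0.1] w 0.0006 gf 0.0 t 7.2 q [-0.66  0.13  2.04  0.    0.97 -2.01]
[0.52, -0.1, 0.24] travel [-20.5 229.   -1.1] dr [0. 0. 0.]
[0.54195027 0.05729902 0.22698743] travel [ -6.8 387.3  11.5] dr [ 3.3  6.9 -2. ]
[0.53036381 0.05396728 0.13477217] travel [  4.3 381.7 103.6] dr [ 3.3  6.9 -2. ]
[[-0.9746263   0.1859624  -0.1245856 ]
 [ 0.19171905  0.98079578 -0.03582513]
 [ 0.1155309  -0.05880154 -0.99156189]]
```

Call:
arm_command:
  plan:
    - {"dr": [0, 0, 0], "travel": [-20, 229, 0], "jaw": 0.6}
    - {"dr": [0, 0, 0], "travel": [-20, 229, 0], "jaw": 0.6}
    - {"dr": [0, 0, 0], "travel": [-20, 229, 0], "jaw": 0.6}
    - {"dr": [0, 0, 0], "travel": [-20, 229, 0], "jaw": 0.6}
    - {"dr": [3.3, 6.9, -2], "travel": [-7, 387, 11.5], "jaw": 0.6}
    - {"dr": [3.3, 6.9, -2], "travel": [-7, 387, 11.5], "jaw": 0.6}
    - {"dr": [3.3, 6.9, -2], "travel": [-7, 387, 11.5], "jaw": 0.6}
    - {"dr": [3.3, 6.9, -2], "travel": [-7, 387, 11.5], "jaw": 0.6}
    - {"dr": [3.3, 6.9, -2], "travel": [-7, 387, 11.5], "jaw": 0.6}
    - {"dr": [3.3, 6.9, -2], "travel": [-7, 387, 11.5], "jaw": 0.6}

```text
clock: 8.5
eef_pos: [0.5403, 0.0571, 0.2241]
eef_rot: [-0.287, -3.001, 0.066]
force: [0.9, -0.6, -0.8]
grip_width: 0.0731
grasp_force: 0.0
```

Run:
```python
from h import *
go(fast(1.1,.06),fast(1.1,.027))
s,t=read_camera("scene"),read_camera("top")
a=cv2.resize(s["color"][150:250,290:410],None,fx=5,fy=5,interpolation=2)[:,:,::-1]
cv2.imwrite("pics/f1.png",a)
```

```text
pos [0.5403 0.0571 0.2241] axes [[-0.974, 0.186, -0.13], [0.192, 0.981, -0.031], [0.121, -0.056, -0.991]] F [ 0.9 -0.6 -0.8] w 0.0731 gf 0.0 t 8.5 q [ 0.07  0.2   1.99 -0.02  1.08 -1.29]
[0.53447514 0.05514951 0.16749371] travel [-1.6  0.2 56.9] dr [ 0.2 -0.3  0. ]
[0.53036381 0.05396728 0.13477217] travel [-1.8  0.1 89.9] dr [ 0.2 -0.3  0. ]
```

View pics/f1.png

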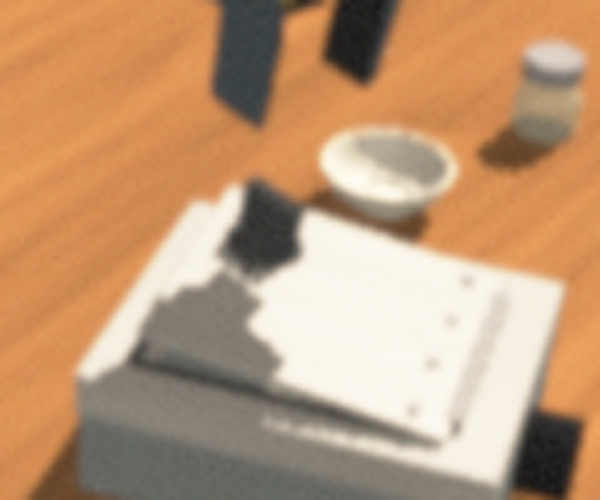

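The open fingers hang above the fastener with the wing between them (crop 265,230). I'll descend and close.

Call:
arm_command:
  plan:
    - {"dr": [0, 0, 0], "travel": [-1, 0, 45], "jaw": 0.6}
    - {"dr": [0, 0, 0], "travel": [-1, 0, 75], "jaw": 0.6}
    - {"dr": [0, 0, 0], "travel": [-1, 0, 90], "jaw": 0.6}
    - {"dr": [0, 0, 0], "travel": [-1, 0, 90], "jaw": 0.6}
    - {"dr": [0, 0, 0], "travel": [-1, 0, 90], "jaw": -0.4}
    - {"dr": [0, 0, 0], "travel": [-1, 0, 90], "jaw": -1}
    - {"dr": [0, 0, 0], "travel": [-1, 0, 90], "jaw": -1}
    - {"dr": [0, 0, 0], "travel": [-1, 0, 90], "jaw": -1}
    - {"dr": [0, 0, 0], "travel": [-1, 0, 90], "jaw": -1}
  squeeze: 12

```text
clock: 9.72
eef_pos: [0.5299, 0.055, 0.1352]
eef_rot: [-0.286, -3.001, 0.066]
force: [0.4, -0.3, 0.1]
grip_width: 0.0261
grasp_force: 0.0
```

Run:
```python
from h import *
go(fast(1.1,.027),fast(0,.027)); print(robot.get_state()["ft_torque"])
s=read_camera("scene")
a=cv2.resize(s["color"][150:250,290:410],None,fx=5,fy=5,interpolation=2)[:,:,::-1]
cv2.imwrite("pics/f2.png",a)
```

```text
pos [0.5299 0.055  0.1352] axes [[-0.974, 0.185, -0.129], [0.191, 0.981, -0.031], [0.121, -0.055, -0.991]] F [ 0.4 -0.3  0.1] w 0.0261 gf 0.0 t 9.725 q [ 0.07  0.31  2.05 -0.03  0.91 -1.29]
[0.53036381 0.05396728 0.13477217] travel [-0.7 -0.9  0.4] dr [ 0.2 -0.3  0.1]
[0.53036381 0.05396728 0.13477217] travel [-0.7 -0.9  0.4] dr [ 0.  -0.4 63.1]
[-0.01867143 -0.07517663 -0.02408875]
```

View pics/f2.png

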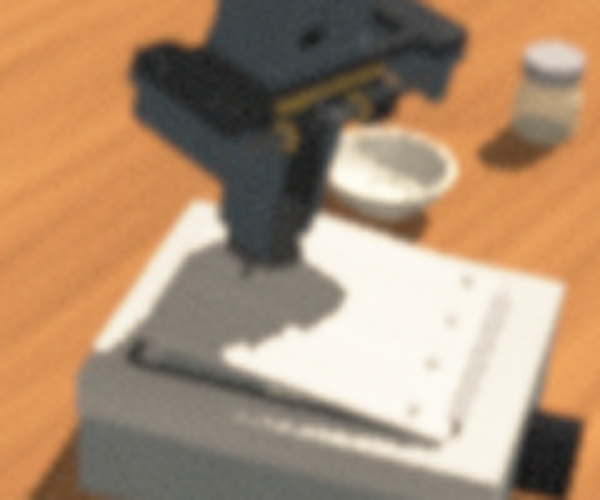

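The fingers straddle the wing but are still closing, so I'll let them finish.

Call:
arm_command:
  plan:
    - {"dr": [0, 0, 0], "travel": [0, 0, 0], "jaw": -1}
    - {"dr": [0, 0, 0], "travel": [0, 0, 0], "jaw": -1}
    - {"dr": [0, 0, 0], "travel": [0, 0, 0], "jaw": -1}
    - {"dr": [0, 0, 0], "travel": [0, 0, 0], "jaw": -1}

```text
clock: 10.28
eef_pos: [0.5296, 0.0546, 0.1351]
eef_rot: [-0.285, -3.0, 0.067]
force: [-3.2, -5.4, 2.4]
grip_width: 0.01
grasp_force: 12.0
```

Call:
arm_command:
  plan:
    - {"dr": [0, 0, 0], "travel": [-0.5, -1, 0], "jaw": -1}
    - {"dr": [0, 0, 8], "travel": [-0.5, -1, 0], "jaw": -1}
    - {"dr": [0, 0, 16], "travel": [-0.5, -1, 0], "jaw": -1}
    - {"dr": [0, 0, 24], "travel": [-0.5, -1, 0], "jaw": -1}
    - {"dr": [0, 0, 32], "travel": [-0.5, -1, 0], "jaw": -1}
    - {"dr": [0, 0, 40], "travel": [-0.5, -1, 0], "jaw": -1}
    - {"dr": [0, 0, 48], "travel": [-0.5, -1, 0], "jaw": -1}
    - {"dr": [0, 0, 56], "travel": [-0.5, -1, 0], "jaw": -1}
    - {"dr": [0, 0, 63], "travel": [-0.5, -1, 0], "jaw": -1}
    - {"dr": [0, 0, 63], "travel": [-0.5, -1, 0], "jaw": -1}
    - {"dr": [0, 0, 63], "travel": [-0.5, -1, 0], "jaw": -1}

```text
clock: 11.65
eef_pos: [0.5315, 0.0558, 0.1351]
eef_rot: [-1.837, -2.44, 0.15]
force: [8.3, 20.0, -10.2]
grip_width: 0.0103
grasp_force: 12.0
```

Run:
```python
from h import *
go(fast(0,.027)); print(robot.get_state()["ft_torque"])
```

```text
pos [0.5315 0.0558 0.1351] axes [[-0.276, 0.953, -0.126], [0.961, 0.275, -0.028], [0.008, -0.129, -0.992]] F [  8.3  20.  -10.2] w 0.0103 gf 11.999055929481983 t 11.65 q [ 0.07  0.32  2.05 -0.02  0.91 -0.19]
[0.53036381 0.05396728 0.13477217] travel [-1.4 -1.6  0.5] dr [ 0.1 -0.5  0. ]
[ 3.62378794 -1.75192016 -0.41451337]
```

Call:
arm_command:
  plan:
    - {"dr": [0, 0, 0], "travel": [0, 0, 0], "jaw": 0.3}
    - {"dr": [0, 0, 0], "travel": [0, 0, 0], "jaw": 0.3}
    - {"dr": [0, 0, 0], "travel": [0, 0, 0], "jaw": 0.3}
    - {"dr": [0, 0, 0], "travel": [0, 0, 0], "jaw": 0.3}
    - {"dr": [0, 0, 0], "travel": [0, 0, -20], "jaw": 0.3}
    - {"dr": [0, 0, 0], "travel": [0, 0, -50], "jaw": 0.3}
    - {"dr": [0, 0, 0], "travel": [0, 0, -90], "jaw": 0.3}
    - {"dr": [0, 0, 0], "travel": [0, 0, -100], "jaw": 0.3}
    - {"dr": [0, 0, 0], "travel": [0, 0, -100], "jaw": -1}
    - {"dr": [0, 0, 0], "travel": [0, 0, -100], "jaw": -1}
    - {"dr": [0, 0, 0], "travel": [0, 0, -100], "jaw": -1}
    - {"dr": [0, 0, 0], "travel": [0, 0, -100], "jaw": -1}

```text
clock: 13.15
eef_pos: [0.5428, 0.057, 0.2336]
eef_rot: [-1.834, -2.439, 0.159]
force: [-0.1, 0.9, -0.5]
grip_width: 0.022
grasp_force: 0.0
```

Run:
```python
from h import *
np.set_printoptions(precision=4,suppress=True)
# final press: plate shut -> vertical tool; same yaw as collector x for tool y
pr=np.array([.577,.043,0])-.05*cx-.040*cy; print(pr)
p2=base-.065*cy; print(p2)
T=tool(cx)
x=.5*(np.array([.5455,-.0076])+p2[:2]); print(x)
go(([x[0],x[1],.20],T),([x[0],x[1],.135],T),([x[0],x[1],.110],T))
s=read_camera("scene")
a=cv2.resize(s["color"][165:225,300:380],None,fx=7,fy=7,interpolation=2)[:,:,::-1]
cv2.imwrite("pics/f3.png",a)
```

```text
[ 0.54   -0.0093  0.    ]
[ 0.545  -0.0095  0.108 ]
[ 0.5452 -0.0085]
pos [0.5428 0.057  0.2336] axes [[-0.277, 0.952, -0.13], [0.961, 0.276, -0.032], [0.006, -0.134, -0.991]] F [-0.1  0.9 -0.5] w 0.022 gf 0.0 t 13.15 q [ 0.07  0.19  1.98 -0.02  1.1  -0.2 ]
[np.float64(0.5452315585783337), np.float64(-0.008534301745100054), 0.2] travel [-63.8 -11.3  35. ] dr [-7.7 -0.3  0.1]
[np.float64(0.5452315585783337), np.float64(-0.008534301745100054), 0.135] travel [-64.2  -2.6  99.5] dr [-7.7 -0.3  0.1]
[np.float64(0.5452315585783337), np.float64(-0.008534301745100054), 0.11] travel [-64.3   0.8 124.2] dr [-7.7 -0.3  0.1]
```

View pics/f3.png

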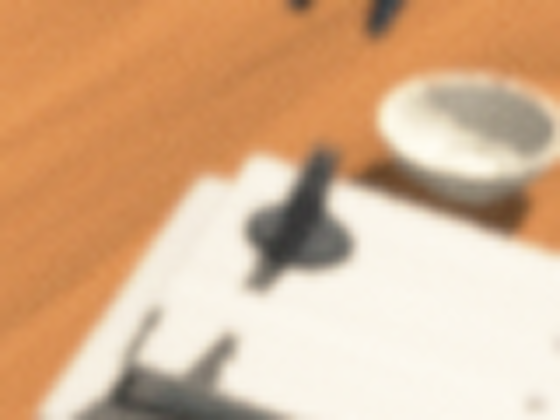

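The wing now lies in line with the mark (crop 260,280) and stands free. Next is the hatch press.

Call:
arm_command:
  plan:
    - {"dr": [-7.7, -0.3, 0], "travel": [-64, -11, 35], "jaw": -1}
    - {"dr": [-7.7, -0.3, 0], "travel": [-64, -11, 35], "jaw": -1}
    - {"dr": [-7.7, -0.3, 0], "travel": [-64, -11, 35], "jaw": -1}
    - {"dr": [-7.7, -0.3, 0], "travel": [-64, -3, 97], "jaw": -1}
    - {"dr": [-7.7, -0.3, 0], "travel": [-64, -3, 97], "jaw": -1}
    - {"dr": [-7.7, -0.3, 0], "travel": [-64, -1, 108], "jaw": -1}
    - {"dr": [-7.7, -0.3, 0], "travel": [-64, 0, 116], "jaw": -1}
    - {"dr": [-7.7, -0.3, 0], "travel": [-64, 1, 122], "jaw": -1}
    - {"dr": [-7.7, -0.3, 0], "travel": [-64, 1, 122], "jaw": -1}
    - {"dr": [-7.7, -0.3, 0], "travel": [-64, 1, 122], "jaw": -1}

```text
clock: 14.45
eef_pos: [0.5462, -0.0081, 0.1136]
eef_rot: [1.888, 2.511, 0.002]
force: [-4.9, -0.7, 6.9]
grip_width: 0.0009
grasp_force: 3.5
```

Run:
```python
from h import *
go(([.5452,-.0085,.108],tool(cx)))
```

```text
pos [ 0.5462 -0.0081  0.1136] axes [[-0.278, 0.961, 0.001], [0.961, 0.278, 0.001], [0.0, 0.001, -1.0]] F [-4.9 -0.7  6.9] w 0.0009 gf 3.545990092679858 t 14.45 q [-0.06  0.32  2.09  0.    0.73 -0.34]
[0.5452, -0.0085, 0.108] travel [-0.1 -1.1  5.6] dr [ 0.1 -0.   0.1]
```

Call:
arm_command:
  plan:
    - {"dr": [0, 0, 0], "travel": [0, 0, 2], "jaw": -1}
    - {"dr": [0, 0, 0], "travel": [0, 0, 4], "jaw": -1}
    - {"dr": [0, 0, 0], "travel": [0, 0, 5], "jaw": -1}
    - {"dr": [0, 0, 0], "travel": [0, 0, 5], "jaw": -1}
    - {"dr": [0, 0, 0], "travel": [0, 0, 5], "jaw": -1}

```text
clock: 15.08
eef_pos: [0.5462, -0.0081, 0.1101]
eef_rot: [-1.888, -2.511, -0.001]
force: [-17.1, -0.2, 36.8]
grip_width: 0.0006
grasp_force: 18.4
```

Call:
arm_command:
  plan:
    - {"dr": [0, 0, 0], "travel": [0, 0, 1], "jaw": -1}
    - {"dr": [0, 0, 0], "travel": [0, 0, 1], "jaw": -1}
    - {"dr": [0, 0, 0], "travel": [0, 0, 1], "jaw": -1}
    - {"dr": [0, 0, 0], "travel": [0, 0, 1], "jaw": -1}
    - {"dr": [0, 0, 0], "travel": [0, 0, 1], "jaw": -1}

```text
clock: 15.7
eef_pos: [0.5462, -0.0081, 0.1099]
eef_rot: [-1.888, -2.511, -0.001]
force: [-25.7, -1.4, 54.8]
grip_width: 0.0003
grasp_force: 27.5
```

Run:
```python
from h import *
s=read_camera("scene")
cv2.imwrite("pics/f4.png",cv2.resize(s["color"][150:330,180:420],None,fx=3.3,fy=3.3,interpolation=2)[:,:,::-1])
```

```text
(no output)
```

View pics/f4.png

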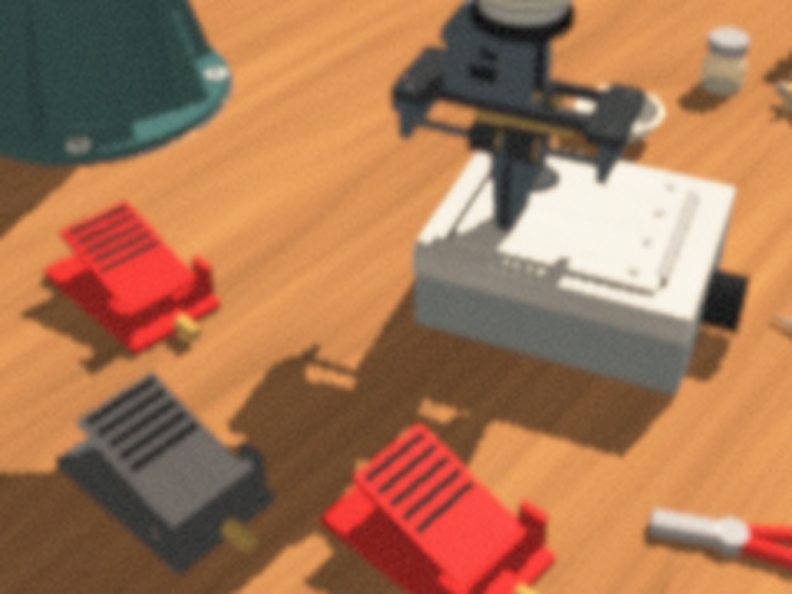

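The hatch lies flat under the fingertips (crop 510,225) and the grey pedal is back up (150,440). The dish and the jar have not moved.

```bash
python3 -c "
from plant import workorder
print(workorder.job_done())"
```

```text
the job is handed in; nothing more can be done
None
```

I pressed the pedal to its stop and it sprang back, turned the fastener in line with the marks and let go of it, and handed the job in with the fingers holding the hatch shut at about 55 N; no verdict was returned.

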